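# Put the dried lids back on the kitchen canisters

## Robot

A 6-joint arm with a two-finger parallel gripper is mounted at the origin on the work surface. World frame = base frame: x ahead of the robot, y to its left, z up, the work surface at z = 0. Lengths are in m, angles in rad, forces in N, time in s.
With the tool pointing down it reaches from about 0.4 to 0.825 m from the base axis. Payload 7 kg.
Tool frame: the origin (TCP) lies on the centre line of the jaws, within the pads' length; the fingertips stand 22 mm ahead of it and the grasp point (between the pads) lies 3 mm ahead of it; z points along the fingers, y is the line along which they close (so a half turn about z gives the same grasp; the last joint's range is limited). The gripper opens to 88 mm and grips with 3 to 60 N. Pads are 19 mm wide; open, the fingers measure 130 mm over their backs; the gripper's body (78 mm by 193 mm) begins 47 mm behind the grasp point.
Start: joints at [1.634, 0.359, 0.012, 0, -1.224, -0.288], TCP at [0.15, 0.658, 0.249] pointing down, gripper open.
Joint ranges: [-3.07, 3.07], [-1.43, 2.12], [-1.02, 1.25], [-3.03, 1.67], [-3.05, -0], [-3.03, 3.03]. Speed limits (rad/s): [2.39, 2.39, 3.01, 3.14, 3.14, 3.14].

## Interface

Orientations are given as [roll, pitch, yaw] about the fixed x, y, z axes, in that order (R = Rz(yaw) Ry(pitch) Rx(roll)).
In Python, from station import monitor, viewer, order gives the robot as it stands. The module is installed in compiled form; this text tells all that it offers.
- The arm moves only by the tool servo_tool, never from a script. Its argument "targets" is a list of rows, each an object with "angular": the turn, a rotation vector about the tool's x, y, z in degrees, a list of three; "xyz": the shift along the tool's x, y, z in cm, a list of three; "claw": the finger opening in cm, from 0 to 8.76. A call has 1 to 20 rows; each row shifts and turns the commanded pose from where the row before left it, along the tool's axes as they then stand; what a row does not reach is not made up. A row lasts 1/10 s, in which the tool goes at most 50 mm and 8.59 degrees, less where a joint would pass 70% of its speed; a pose out of reach is approached as far as the arm can. A call is refused whole if a number of a shift passes 5 or a number of a turn 8.59, either way. A call with a gripper value outside its range is refused whole. The fingers move at their own pace and stop on an object; "force" is the grip in N (left out, the last holds). Time passes only in rows, so rows that do not move let the fingers close. It gives the time, the measured TCP pose, the force, the opening and the grip force at its end, in the units of the state.
- monitor.get_state(): the state, without advancing time (a new reading comes with each control period).
- viewer.grab_frame(name): name is "scene" or "side" or "wrist"; returns a dict with "color" (480x640x3 uint8, blue, green, red), "fovy" (degrees; the focal length in pixels is half the picture's height over the tangent of half this angle, whatever the lens; pixels are square), "cx", "cy" (the principal point, pixels), "R" (3x3) and "t" (3): a world point X has camera coordinates R X + t. Camera axes: x right, y down, z forward; pixel columns grow to the right and rows downward; lengths in m; the calibration is good to about 2 mm. A picture is of the moment at which its call begins. There is no depth.
- order.job_done(): hands the job in; it is judged then, once.
The state is a dict: "t": time; "q": joint angles; "qd": joint speeds; "joint_efforts": joint torques, N m; "eef_pos": TCP position; "ee_rot": TCP orientation; "force": force on the tool from outside, world axes, zero at the start; "moment": the same for the moment, N m; "width": finger opening in m; "gripper_force": force on a finger pad.
Only numpy, scipy, OpenCV 4.12 (cv2) and the standard library are available. Lean on these libraries where they do the work, as an engineer would, in place of code of your own. Each camera call takes 0.05 s, during which the arm holds its last target. There are 200 camera calls.

## Task

The storage canisters have been washed and their wooden lids have dried on the mat. Put each of the four lids back on its own canister, matching them by size, so that every lid is fully home and lies level on the rim all the way round. Set the lids down gently instead of letting them drop, leave the canisters standing where they are, and do not knock over or push away the glass and the mug that stand among them.

Things in the scene. Friction and masses are not known exactly. Their poses are not given: they have to be found in the camera images.
- flour_knob (a point): grip point in the upright knob (28 mm across; sides from 11 mm below this point to 8 mm above) of the largest wooden lid, 120 mm across, loose, knob up on the drying mat, 50 to 180 g. Point: on the lid's axis, 46 mm above its underside, 24 mm above the disc's top, 13 mm below the knob's top; z up. Under the 12 mm disc a plug 10 mm deep tapers from 104 to 92 mm. Seated, this point is 36 mm above the rim
- sugar_knob (a point): grip point in the upright knob (28 mm across; sides from 11 mm below this point to 8 mm above) of the second largest wooden lid, 104 mm across, loose, knob up on the drying mat, 50 to 180 g. Point: on the lid's axis, 46 mm above its underside, 24 mm above the disc's top, 13 mm below the knob's top; z up. Under the 12 mm disc a plug 10 mm deep tapers from 88 to 76 mm. Seated, this point is 36 mm above the rim
- coffee_knob (a point): grip point in the upright knob (28 mm across; sides from 11 mm below this point to 8 mm above) of the second smallest wooden lid, 88 mm across, loose, knob up on the drying mat, 50 to 180 g. Point: on the lid's axis, 46 mm above its underside, 24 mm above the disc's top, 13 mm below the knob's top; z up. Under the 12 mm disc a plug 10 mm deep tapers from 72 to 60 mm. Seated, this point is 36 mm above the rim
- tea_knob (a point): grip point in the upright knob (28 mm across; sides from 11 mm below this point to 8 mm above) of the smallest wooden lid, 72 mm across, loose, knob up on the drying mat, 50 to 180 g. Point: on the lid's axis, 46 mm above its underside, 24 mm above the disc's top, 13 mm below the knob's top; z up. Under the 12 mm disc a plug 10 mm deep tapers from 56 to 44 mm. Seated, this point is 36 mm above the rim
- flour_rim (a point): centre of the open mouth, level with the rim, of the largest white stoneware canister, which stands open and empty on the counter: 120 mm outside diameter, 135 mm tall, wall 5 mm, mouth 110 mm across (3 mm free all round a seated lid's plug, 9 mm at the plug's foot). z is up. Loose, 0.27 to 1 kg
- sugar_rim (a point): centre of the open mouth, level with the rim, of the second largest white stoneware canister, which stands open and empty on the counter: 104 mm outside diameter, 120 mm tall, wall 5 mm, mouth 94 mm across (3 mm free all round a seated lid's plug, 9 mm at the plug's foot). z is up. Loose, 0.27 to 1 kg
- coffee_rim (a point): centre of the open mouth, level with the rim, of the second smallest white stoneware canister, which stands open and empty on the counter: 88 mm outside diameter, 105 mm tall, wall 5 mm, mouth 78 mm across (3 mm free all round a seated lid's plug, 9 mm at the plug's foot). z is up. Loose, 0.27 to 1 kg
- tea_rim (a point): centre of the open mouth, level with the rim, of the smallest white stoneware canister, which stands open and empty on the counter: 72 mm outside diameter, 90 mm tall, wall 5 mm, mouth 62 mm across (3 mm free all round a seated lid's plug, 9 mm at the plug's foot). z is up. Loose, 0.27 to 1 kg
- tumbler_mid (a point): centre, half-way up, of a clear glass tumbler turned upside down to dry among the lids on the mat: 70 mm across at its foot on the mat, 58 mm at the top, 105 mm tall. Not to be moved
- mug_mid (a point): centre of the round body, half-way up, of an open blue mug in the row of canisters: 82 mm across, 95 mm tall, handle sticking out 37 mm along its own +y (away from the robot). Takes no lid; not to be moved
Not all that is in view belongs to the job. Leave any green or purple look-alike of the part that bears tea_rim alone.

How it is judged:
By the outcome, as a careful person would: the job done as asked, in the order asked, and still so for the second after the job is handed in, with the robot touching nothing.
It also fails if it takes over 120 s, if anything falls off the work surface, if the arm or the gripper's body presses on something with over 40 N, if the wrist force passes 120 N, or if a joint passes its speed limit or range.

## Working session

There is one attempt and no reset: what is moved stays moved. The work goes in short steps, Python scripts to look and compute and a tool call to move; the robot and the scene stay as the last step left them, time stands still between calls to the robot, and variables do not carry over. Pictures are saved under pics/ and viewed, at most 14 in all, crops included, and the job is handed in when it is done.

Besides the shell and the picture viewer there is one more tool, called by a JSON object that holds its "api" and its "payload", one argument or row to a line. servo_tool: Moves the arm, as the interface text tells. Its arguments: {"type":"object","properties":{"targets":{"type":"array"},"force":{"type":"number"}},"required":["targets"]}

```bash
mkdir -p pics
python3 - <<'E'
from station import monitor, viewer
import cv2,pickle
s=monitor.get_state();print({k:s[k] for k in('t','eef_pos','ee_rot','width','force')})
for n in('scene','side','wrist'):
    f=viewer.grab_frame(n);pickle.dump(f,open(f'pics/{n}0.pkl','wb'));cv2.imwrite(f'pics/{n}0.png',f['color']);print(n,f['fovy'],f['cx'],f['cy'],f['R'].round(3).tolist(),f['t'].round(3))
E
```

```text
{'t': 0.0, 'eef_pos': array([0.15038126, 0.65755819, 0.24760745]), 'ee_rot': array([ 3.13990120e+00, -1.51742989e-04, -2.24899782e-01]), 'width': 0.08743103372026692, 'force': array([-0.01134638, -0.18885513,  0.38599236])}
scene 56.28961423687047 323.8570996593046 237.48523689297178 [[0.379, 0.925, -0.02], [0.666, -0.288, -0.688], [-0.642, 0.247, -0.726]] [-0.236 -0.306  1.243]
side 42.94531910881733 324.6950669386775 228.17968458500735 [[0.787, -0.617, 0.014], [-0.366, -0.485, -0.794], [0.497, 0.62, -0.608]] [-0.461  0.32   0.97 ]
wrist 59.69281850290029 323.4679259493991 236.8374142063091 [[-0.224, -0.975, 0.002], [-0.927, 0.213, 0.308], [-0.3, 0.067, -0.951]] [ 0.674 -0.039  0.392]
```

View pics/scene0.png

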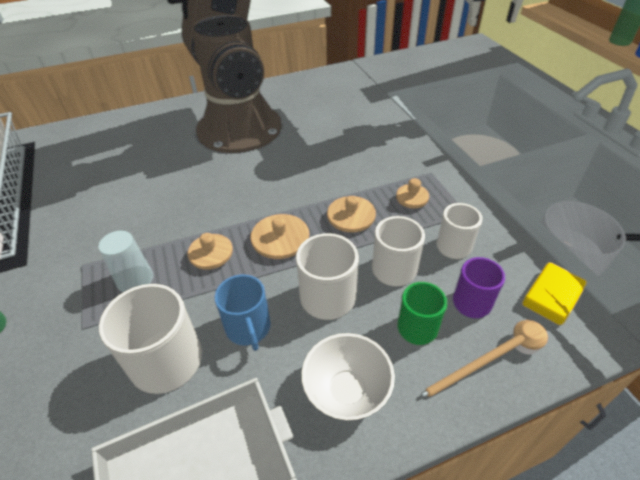

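View pics/side0.png

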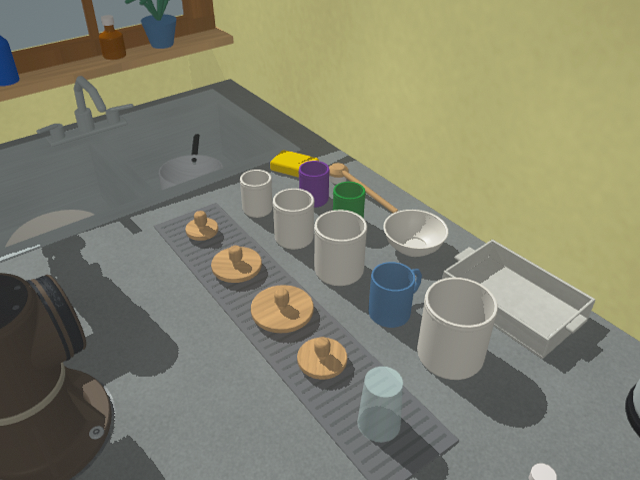

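View pics/wrist0.png

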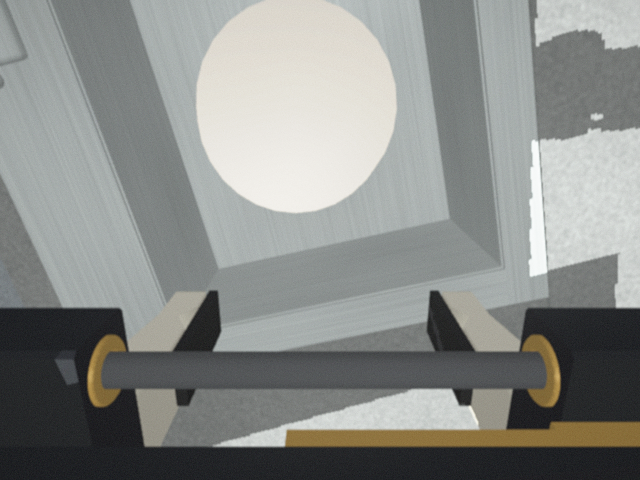

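The scene view shows four lids at about (210,250), (280,236), (352,214), (412,195), with canisters at (150,320), (327,265), (398,240), (459,225). The tumbler is at (125,262) and the mug at (243,300). The side view shows the same things. The wrist view shows only the sink.

```bash
cat > h.py <<'E'
import numpy as np,cv2,pickle
from scipy.spatial.transform import Rotation as Ro
def ray(f,p):
    F=240/np.tan(np.radians(f['fovy'])/2)
    d=f['R'].T@np.array([(p[0]-f['cx'])/F,(p[1]-f['cy'])/F,1]);return -f['R'].T@f['t'],d
def cast(f,p,z):
    o,d=ray(f,p);return o+d*(z-o[2])/d[2]
def proj(f,X):
    F=240/np.tan(np.radians(f['fovy'])/2);c=f['R']@np.array(X)+f['t'];return c[:2]/c[2]*F+[f['cx'],f['cy']]
def tri(a,p,b,q):
    o1,d1=ray(a,p);o2,d2=ray(b,q);A=np.c_[d1,-d2];s=np.linalg.lstsq(A,o2-o1,rcond=None)[0]
    x,y=o1+s[0]*d1,o2+s[1]*d2;return (x+y)/2,np.linalg.norm(x-y)
def load(n): return pickle.load(open(f'pics/{n}.pkl','rb'))
E
python3 - <<'E'
from h import *
a,b=load('scene0'),load('side0')
# knob tops (centre of knob top) by eye: scene, side
for n,p,q in [('A',(208,238),(322,342)),('B',(281,221),(282,292)),('C',(352,202),(236,250)),('D',(415,183),(200,215))]:
    X,e=tri(a,p,b,q);print(n,X.round(3),round(e,4))
# rim ellipse centres by eye
for n,p,q,z in [('flour',(146,320),(458,308),.135),('sugar',(327,257),(340,233),.12),('coffee',(399,235),(294,204),.105),('tea',(461,217),(256,180),.09),('mug',(242,296),(394,281),.095),('tumb',(118,245),(383,382),.105),('green',(424,298),(349,191),.09),('purple',(481,273),(314,170),.09)]:
    print(n,cast(a,p,z).round(3),cast(b,q,z).round(3),tri(a,p,b,q)[0].round(3))
# wood masks: lid widths
for f,nm in((a,'scene'),(b,'side')):
    h=cv2.cvtColor(f['color'],cv2.COLOR_BGR2HSV);m=cv2.inRange(h,(8,80,90),(22,255,255))
    n,l,s,c=cv2.connectedComponentsWithStats(m)
    for i in range(1,n):
        if 250<s[i][4]<6000:
            x,y,w,hh,_=s[i];L=cast(f,(x,c[i][1]),.02);Rr=cast(f,(x+w,c[i][1]),.02);print(nm,s[i],np.linalg.norm(L-Rr).round(3))
E
```

```text
A [ 0.445 -0.171  0.056] 0.0016
B [ 0.46  -0.026  0.058] 0.0048
C [0.459 0.132 0.054] 0.0008
D [0.459 0.283 0.055] 0.0001
flour [ 0.654 -0.29   0.135] [ 0.625 -0.305  0.135] [ 0.64  -0.294  0.117]
sugar [0.634 0.004 0.12 ] [ 0.609 -0.016  0.12 ] [0.624 0.005 0.104]
coffee [0.624 0.147 0.105] [0.608 0.135 0.105] [0.617 0.151 0.094]
tea [0.617 0.286 0.09 ] [0.606 0.281 0.09 ] [0.612 0.291 0.083]
mug [ 0.636 -0.147  0.095] [ 0.619 -0.163  0.095] [ 0.629 -0.149  0.082]
tumb [ 0.448 -0.322  0.105] [ 0.442 -0.325  0.105] [ 0.444 -0.323  0.101]
green [0.752 0.124 0.09 ] [0.747 0.119 0.09 ] [0.751 0.125 0.086]
purple [0.745 0.239 0.09 ] [0.738 0.236 0.09 ] [0.743 0.242 0.085]
scene [384   0  12  52 364] 0.044
scene [426   0  14  43 345] 0.052
scene [ 521    0  119   76 3409] 0.412
scene [ 251   18   76   59 3306] 0.263
scene [397 179  32  29 671] 0.071
scene [ 327  196   48   36 1353] 0.103
scene [ 251  214   58   45 1961] 0.12
scene [ 188  233   44   36 1223] 0.089
scene [ 427  320  120   76 1639] 0.195
side [329 163  69  50 500] 0.171
side [185 211  33  29 665] 0.073
side [ 211  245   51   38 1446] 0.105
side [ 251  285   63   48 2372] 0.12
side [ 297  337   50   42 1662] 0.088
```

{"api": "servo_tool", "payload": {
  "targets": [
    {"angular": [0,0,-6.45],"xyz": [0,0,-3],"claw": 8.5},
    {"angular": [0,0,-6.45],"xyz": [0,0,-4],"claw": 8.5},
    {"angular": [0,0,0],"xyz": [2,2,-2],"claw": 8.5},
    {"angular": [0,0,0],"xyz": [3,3.2,0],"claw": 8.5},
    {"angular": [0,0,0],"xyz": [3,3.2,0],"claw": 8.5},
    {"angular": [0,0,0],"xyz": [3,3.2,0],"claw": 8.5},
    {"angular": [0,0,0],"xyz": [3,3.2,0],"claw": 8.5},
    {"angular": [0,0,0],"xyz": [3,3.2,0],"claw": 8.5},
    {"angular": [0,0,0],"xyz": [3,3.2,0],"claw": 8.5},
    {"angular": [0,0,0],"xyz": [3,3.2,0],"claw": 8.5},
    {"angular": [0,0,0],"xyz": [3,3.2,0],"claw": 8.5},
    {"angular": [0,0,0],"xyz": [3,3.2,0],"claw": 8.5},
    {"angular": [0,0,0],"xyz": [3,3.2,0],"claw": 8.5},
    {"angular": [0,0,0],"xyz": [3,3.2,0],"claw": 8.5},
    {"angular": [0,0,0],"xyz": [3,3.2,0],"claw": 8.5},
    {"angular": [0,0,0],"xyz": [2,3.2,0],"claw": 8.5},
    {"angular": [0,0,0],"xyz": [1,1,0],"claw": 8.5},
    {"angular": [0,0,0],"xyz": [0,0,0],"claw": 8.5},
    {"angular": [0,0,0],"xyz": [0,0,0],"claw": 8.5}
  ]
}}

```text
t: 2.05
eef_pos: [0.5604, 0.2123, 0.3382]
ee_rot: [3.142, 0.001, -0.0]
force: [0.4, 0.1, -1.3]
width: 0.0846
gripper_force: 0.0
```

```bash
cat > snap.py <<'E'
import sys
from station import monitor, viewer
from h import *
def snap(n):
    f=viewer.grab_frame('wrist');pickle.dump(f,open(f'pics/{n}.pkl','wb'));cv2.imwrite(f'pics/{n}.png',f['color']);s=monitor.get_state()
    print(round(s['t'],2),s['eef_pos'].round(4),s['ee_rot'].round(3),s['width'],s['force'].round(2));return f,s
if __name__=='__main__': snap(sys.argv[1])
E
python3 snap.py w1
```

```text
2.1 [0.5602 0.2128 0.3384] [-3.142e+00  0.000e+00  1.000e-03] 0.08533447229569156 [-0.78  0.48 -0.02]
```

View pics/w1.png

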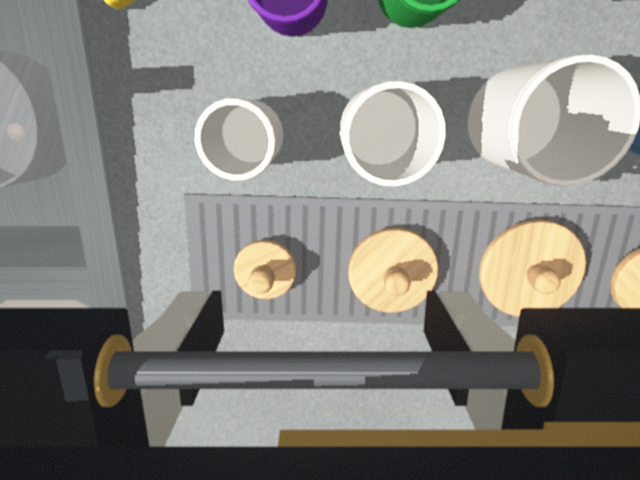

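The wrist view shows the tea rim at (236,139), coffee at (393,133) and sugar at (573,120). The lids below are tea (265,270), sugar (393,270) and flour (532,268), with coffee just entering at (635,285).

```bash
cat >> h.py <<'E'
def circ(f,c0,z,radii,box=.03,tol=.0012):
    """centre of circle(s) of known radii at height z near c0, by voting of edge pixels cast on the plane"""
    g=cv2.cvtColor(f['color'],cv2.COLOR_BGR2GRAY);E=cv2.Canny(g,40,100)
    ys,xs=np.nonzero(E);P=np.array([cast(f,(x,y),z)[:2] for x,y in zip(xs,ys) if y<300]) 
    c=np.array(c0,float)
    for st,w in((.002,box),(.0005,.003)):
        P2=P[np.linalg.norm(P-c,axis=1)<max(radii)+2*w];best=(-1,)
        G=np.arange(-w,w+1e-9,st)
        for dx in G:
            for dy in G:
                r=np.linalg.norm(P2-c-[dx,dy],axis=1);v=sum(np.exp(-((r-R)/max(tol,st*.7))**2).sum() for R in radii)
                if v>best[0]:best=(v,dx,dy)
        c=c+best[1:]
    r=np.linalg.norm(P2-c,axis=1);k=min(abs(r-R) for R in [1e9])if 0 else np.min([abs(r-R) for R in radii],0)<2*tol
    a=np.arctan2(*(P2[k]-c).T);cov=len(set((a*18/np.pi).astype(int)))/36
    return c,round(best[0],1),round(cov,2)
E
python3 - <<'E'
from h import *
f=load('w1')
for n,c,z,R in [('tea',(.61,.287),.09,(.036,.031)),('coffee',(.615,.145),.105,(.044,.039)),('sugar',(.622,-.003),.12,(.052,.047))]: print(n,circ(f,c,z,R))
for z in(.022,.025):
  for n,c,R in [('tea',(.459,.283),.036),('sugar',(.459,.132),.052),('flour',(.46,-.026),.06)]: print('lid',z,n,circ(f,c,z,(R,)))
E
```

```text
tea (array([0.6115, 0.2925]), np.float64(441.8), 0.97)
coffee (array([0.617, 0.152]), np.float64(552.5), 0.97)
sugar (array([0.6275, 0.006 ]), np.float64(654.2), 0.97)
lid 0.022 tea (array([0.457, 0.282]), np.float64(177.4), 0.97)
lid 0.022 sugar (array([0.455, 0.132]), np.float64(188.2), 0.72)
lid 0.022 flour (array([ 0.4565, -0.0315]), np.float64(191.6), 0.69)
lid 0.025 tea (array([0.458 , 0.2815]), np.float64(166.7), 0.97)
lid 0.025 sugar (array([0.4555, 0.1325]), np.float64(183.9), 0.72)
lid 0.025 flour (array([ 0.457, -0.03 ]), np.float64(194.2), 0.69)
```

{"api": "servo_tool", "payload": {
  "targets": [
    {"angular": [0,0,0],"xyz": [-2.06,-1.38,3.7],"claw": 8.5},
    {"angular": [0,0,0],"xyz": [-2.06,-1.38,3.7],"claw": 8.5},
    {"angular": [0,0,0],"xyz": [-2.06,-1.38,3.7],"claw": 8.5},
    {"angular": [0,0,0],"xyz": [-2.06,-1.38,3.7],"claw": 8.5},
    {"angular": [0,0,0],"xyz": [-2.06,-1.38,3.7],"claw": 8.5},
    {"angular": [0,0,0],"xyz": [0,0,2],"claw": 8.5},
    {"angular": [0,0,0],"xyz": [0,0,0],"claw": 8.5},
    {"angular": [0,0,0],"xyz": [0,0,0],"claw": 8.5}
  ]
}}

```text
t: 2.9
eef_pos: [0.4575, 0.2821, 0.1343]
ee_rot: [3.142, -0.0, 0.002]
force: [0.3, 0.7, 0.9]
width: 0.0849
gripper_force: 0.0
```

```bash
python3 snap.py w2
```

```text
2.95 [0.4581 0.2822 0.1349] [-3.14e+00 -1.00e-03  2.00e-03] 0.08503243001678722 [ 0.08 -0.08  0.24]
```

View pics/w2.png

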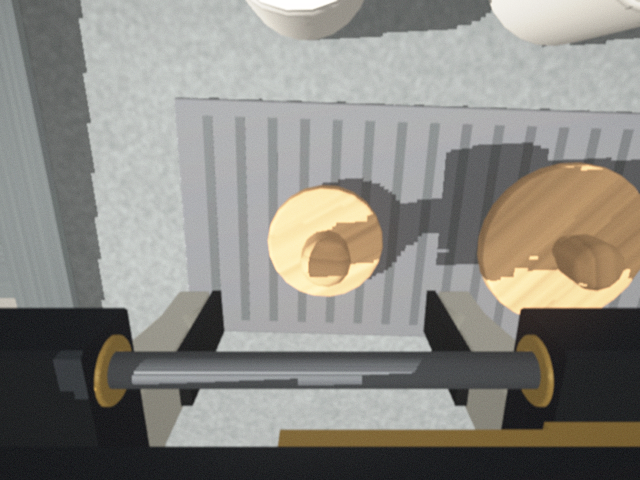

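The tea lid's disc is centred at (326,241), with the knob at (327,258), on the line midway between the jaws.

Run:
```python
from h import *
f=load('w2')
for z in(.022,.025): print(circ(f,(.4575,.282),z,(.036,),.01), circ(f,(.455,.132),z,(.052,),.01))
print(proj(f,(.458,.2822,.024)),proj(f,(.458,.2822,.061)), cast(f,(327,252),.06))
```

```text
(array([0.457 , 0.2815]), np.float64(388.9), 0.97) (array([0.4545, 0.13  ]), np.float64(342.3), 0.61)
(array([0.458 , 0.2815]), np.float64(330.0), 0.97) (array([0.455 , 0.1315]), np.float64(303.4), 0.61)
[323.4786922  243.33018404] [323.50065143 265.53173452] [0.46536977 0.28034279 0.06      ]
```

{"api": "servo_tool", "payload": {
  "targets": [
    {"angular": [0,0,0],"xyz": [0,0.05,3],"claw": 8.5},
    {"angular": [0,0,0],"xyz": [0,0,3],"claw": 8.5},
    {"angular": [0,0,0],"xyz": [0,0,2.2],"claw": 8.5},
    {"angular": [0,0,0],"xyz": [0,0,0],"claw": 8.5},
    {"angular": [0,0,0],"xyz": [0,0,0],"claw": 5},
    {"angular": [0,0,0],"xyz": [0,0,0],"claw": 3.4},
    {"angular": [0,0,0],"xyz": [0,0,0],"claw": 2.4},
    {"angular": [0,0,0],"xyz": [0,0,0],"claw": 2},
    {"angular": [0,0,0],"xyz": [0,0,0],"claw": 2},
    {"angular": [0,0,0],"xyz": [0,0,0],"claw": 2},
    {"angular": [0,0,0],"xyz": [0,0,0],"claw": 2},
    {"angular": [0,0,0],"xyz": [0,0,0],"claw": 2}
  ],
  "force": 20
}}

```text
t: 4.15
eef_pos: [0.4576, 0.2806, 0.0515]
ee_rot: [3.142, 0.0, 0.0]
force: [0.0, -1.0, -0.9]
width: 0.0271
gripper_force: 20.1
```

{"api": "servo_tool", "payload": {
  "targets": [
    {"angular": [0,0,0],"xyz": [0,0,-0.5],"claw": 2},
    {"angular": [0,0,0],"xyz": [0,0,-1.5],"claw": 2},
    {"angular": [0,0,0],"xyz": [0,0,-3],"claw": 2},
    {"angular": [0,0,0],"xyz": [0,0,-3.5],"claw": 2},
    {"angular": [0,0,0],"xyz": [0,0,-3.5],"claw": 2},
    {"angular": [0,0,0],"xyz": [1,0,-2],"claw": 2},
    {"angular": [0,0,0],"xyz": [2.5,-0.2,-1],"claw": 2},
    {"angular": [0,0,0],"xyz": [3,-0.3,0],"claw": 2},
    {"angular": [0,0,0],"xyz": [3,-0.3,0],"claw": 2},
    {"angular": [0,0,0],"xyz": [3,-0.3,0],"claw": 2},
    {"angular": [0,0,0],"xyz": [2,0,0],"claw": 2},
    {"angular": [0,0,0],"xyz": [0.9,0,0],"claw": 2},
    {"angular": [0,0,0],"xyz": [0,0,0],"claw": 2},
    {"angular": [0,0,0],"xyz": [0,0,0],"claw": 2}
  ]
}}

```text
t: 5.55
eef_pos: [0.6109, 0.2915, 0.2014]
ee_rot: [3.141, 0.001, 0.0]
force: [-0.1, 0.7, -0.5]
width: 0.0267
gripper_force: 20.0
```

```bash
python3 snap.py w3
```

```text
5.6 [0.6107 0.2916 0.2017] [3.142e+00 0.000e+00 1.000e-03] 0.027227152372294016 [ 0.36  0.68 -1.  ]
```

View pics/w3.png

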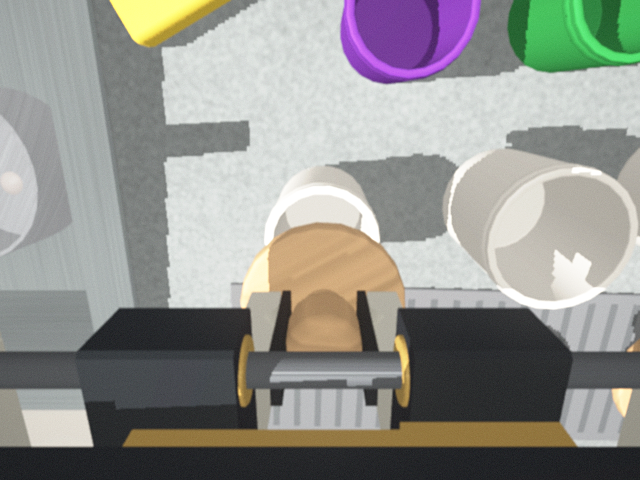

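The held lid spans columns 242–405 and sits level. The tea rim shows above it at columns 265–380, well aligned.

Run:
```python
from h import *
f=load('w3')
print(circ(f,(.6115,.2925),.09,(.036,.031),.01),circ(f,(.617,.152),.105,(.044,.039),.01))
print(circ(f,(.611,.2915),.174,(.036,),.01))
```

```text
(array([0.611 , 0.2925]), np.float64(342.1), 0.72) (array([0.617, 0.152]), np.float64(636.1), 0.94)
(array([0.61 , 0.292]), np.float64(307.0), 0.5)
```

{"api": "servo_tool", "payload": {
  "targets": [
    {"angular": [0,0,0],"xyz": [0.08,-0.06,2],"claw": 2},
    {"angular": [0,0,0],"xyz": [0,0,2],"claw": 2},
    {"angular": [0,0,0],"xyz": [0,0,1.2],"claw": 2},
    {"angular": [0,0,0],"xyz": [0,0,0.5],"claw": 2},
    {"angular": [0,0,0],"xyz": [0,0,0.5],"claw": 2},
    {"angular": [0,0,0],"xyz": [0,0,0.3],"claw": 2},
    {"angular": [0,0,0],"xyz": [0,0,0.2],"claw": 2},
    {"angular": [0,0,0],"xyz": [0,0,0.1],"claw": 2},
    {"angular": [0,0,0],"xyz": [0,0,0],"claw": 2},
    {"angular": [0,0,0],"xyz": [0,0,0],"claw": 2}
  ]
}}

```text
t: 6.6
eef_pos: [0.6126, 0.2923, 0.1339]
ee_rot: [-3.141, -0.0, 0.0]
force: [0.0, 0.1, -0.3]
width: 0.027
gripper_force: 20.0
```

{"api": "servo_tool", "payload": {
  "targets": [
    {"angular": [0,0,0],"xyz": [0,0,0.1],"claw": 2},
    {"angular": [0,0,0],"xyz": [0,0,0.1],"claw": 2},
    {"angular": [0,0,0],"xyz": [0,0,0.05],"claw": 2},
    {"angular": [0,0,0],"xyz": [0,0,0],"claw": 2}
  ]
}}

```text
t: 7.0
eef_pos: [0.6123, 0.2922, 0.1309]
ee_rot: [3.141, 0.0, 0.0]
force: [0.6, 0.9, 0.6]
width: 0.0269
gripper_force: 20.0
```

{"api": "servo_tool", "payload": {
  "targets": [
    {"angular": [0,0,0],"xyz": [0,0,0.05],"claw": 2},
    {"angular": [0,0,0],"xyz": [0,0,0.05],"claw": 2},
    {"angular": [0,0,0],"xyz": [0,0,0],"claw": 2}
  ]
}}

```text
t: 7.3
eef_pos: [0.6124, 0.2923, 0.13]
ee_rot: [3.142, 0.0, 0.0]
force: [-0.5, 0.2, -0.9]
width: 0.0271
gripper_force: 20.0
```

{"api": "servo_tool", "payload": {
  "targets": [
    {"angular": [0,0,0],"xyz": [0,0,0.05],"claw": 2},
    {"angular": [0,0,0],"xyz": [0,0,0.05],"claw": 2},
    {"angular": [0,0,0],"xyz": [0,0,0],"claw": 2}
  ]
}}

```text
t: 7.6
eef_pos: [0.6123, 0.2922, 0.129]
ee_rot: [3.141, 0.0, 0.0]
force: [0.1, 0.2, -0.9]
width: 0.0268
gripper_force: 20.0
```

```bash
python3 -c "
from station import monitor
s=monitor.get_state();print(s['force'],s['eef_pos'],s['moment'])"
```

```text
[ 0.14547925  0.17835373 -0.8988602 ] [0.61234474 0.29222906 0.12895846] [ 0.00862944 -0.00584979 -0.03848994]
```

{"api": "servo_tool", "payload": {
  "targets": [
    {"angular": [0,0,0],"xyz": [0,0,0.05],"claw": 2},
    {"angular": [0,0,0],"xyz": [0,0,0.05],"claw": 2},
    {"angular": [0,0,0],"xyz": [0,0,0],"claw": 2}
  ]
}}

```text
t: 7.9
eef_pos: [0.6123, 0.2922, 0.128]
ee_rot: [3.141, 0.0, 0.0]
force: [-0.3, 0.0, -0.3]
width: 0.0269
gripper_force: 20.0
```

{"api": "servo_tool", "payload": {
  "targets": [
    {"angular": [0,0,0],"xyz": [0,0,0.05],"claw": 2},
    {"angular": [0,0,0],"xyz": [0,0,0.05],"claw": 2},
    {"angular": [0,0,0],"xyz": [0,0,0],"claw": 2}
  ]
}}

```text
t: 8.2
eef_pos: [0.6126, 0.2923, 0.1275]
ee_rot: [-3.141, -0.001, 0.001]
force: [-0.6, 0.4, 2.9]
width: 0.027
gripper_force: 20.0
```

Run:
```python
from station import viewer
from h import *
f=viewer.grab_frame('side');cv2.imwrite('pics/s1.png',cv2.resize(f['color'][90:270,180:380],None,fx=3,fy=3,interpolation=cv2.INTER_CUBIC))
```

```text
(no output)
```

View pics/s1.png

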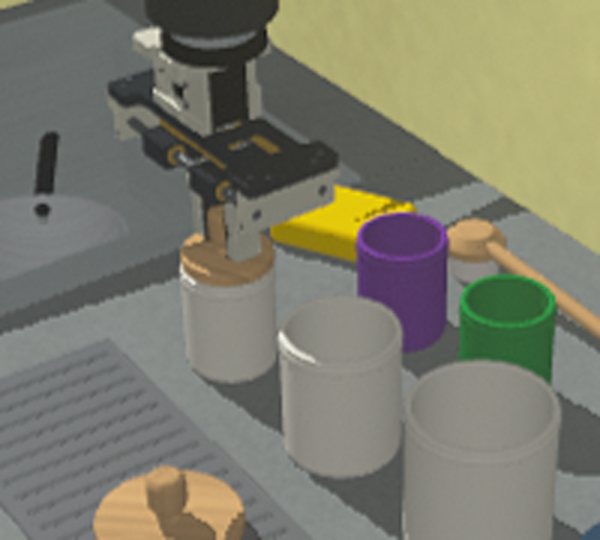

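The side view shows the tea lid level and flush on its canister, with light contact (2.9 N). I'll release it and go to the sugar lid.

{"api": "servo_tool", "payload": {
  "targets": [
    {"angular": [0,0,0],"xyz": [0,0,0],"claw": 3.2},
    {"angular": [0,0,0],"xyz": [0,0,0],"claw": 4},
    {"angular": [0,0,0],"xyz": [0,0,0],"claw": 6},
    {"angular": [0,0,0],"xyz": [0,0,0],"claw": 6},
    {"angular": [0,0,0],"xyz": [0,0,-1],"claw": 6},
    {"angular": [0,0,0],"xyz": [0,0,-2.5],"claw": 8.5},
    {"angular": [0,0,0],"xyz": [0,0,-3.5],"claw": 8.5},
    {"angular": [0,0,0],"xyz": [-2.2,2.3,0],"claw": 8.5},
    {"angular": [0,0,0],"xyz": [-2.7,2.76,0],"claw": 8.5},
    {"angular": [0,0,0],"xyz": [-2.7,2.76,0],"claw": 8.5},
    {"angular": [0,0,0],"xyz": [-2.7,2.76,0],"claw": 8.5},
    {"angular": [0,0,0],"xyz": [-2.7,2.76,0],"claw": 8.5},
    {"angular": [0,0,0],"xyz": [-2.7,2.76,3],"claw": 8.5},
    {"angular": [0,0,0],"xyz": [0,0,3],"claw": 8.5},
    {"angular": [0,0,0],"xyz": [0,0,0],"claw": 8.5},
    {"angular": [0,0,0],"xyz": [0,0,0],"claw": 8.5}
  ]
}}

```text
t: 9.85
eef_pos: [0.4563, 0.1316, 0.1382]
ee_rot: [3.141, -0.001, 0.001]
force: [1.4, 0.5, -0.5]
width: 0.0849
gripper_force: 0.0
```

Run:
```python
from snap import *
f,s=snap('w4')
print(circ(f,(.455,.131),.026,(.052,),.01),circ(f,(.457,-.03),.026,(.06,),.01))
```

```text
9.9 [0.4569 0.1321 0.1386] [-3.141e+00 -2.000e-03  1.000e-03] 0.08460271251016642 [ 0.62 -0.02  0.24]
(array([0.4555, 0.132 ]), np.float64(347.2), 0.75) (array([ 0.46  , -0.0275]), np.float64(261.0), 0.47)
```

{"api": "servo_tool", "payload": {
  "targets": [
    {"angular": [0,0,0],"xyz": [-0.1,0,3],"claw": 8.5},
    {"angular": [0,0,0],"xyz": [0,0,3],"claw": 8.5},
    {"angular": [0,0,0],"xyz": [0,0,2.5],"claw": 8.5},
    {"angular": [0,0,0],"xyz": [0,0,0],"claw": 8.5},
    {"angular": [0,0,0],"xyz": [0,0,0],"claw": 5},
    {"angular": [0,0,0],"xyz": [0,0,0],"claw": 3.4},
    {"angular": [0,0,0],"xyz": [0,0,0],"claw": 2.4},
    {"angular": [0,0,0],"xyz": [0,0,0],"claw": 2},
    {"angular": [0,0,0],"xyz": [0,0,0],"claw": 2},
    {"angular": [0,0,0],"xyz": [0,0,0],"claw": 2},
    {"angular": [0,0,0],"xyz": [0,0,0],"claw": 2},
    {"angular": [0,0,0],"xyz": [0,0,0],"claw": 2}
  ],
  "force": 20
}}

```text
t: 11.1
eef_pos: [0.4545, 0.1312, 0.0521]
ee_rot: [-3.142, -0.0, 0.0]
force: [0.4, -0.3, -0.0]
width: 0.027
gripper_force: 20.1
```

{"api": "servo_tool", "payload": {
  "targets": [
    {"angular": [0,0,0],"xyz": [0,0,-0.5],"claw": 2},
    {"angular": [0,0,0],"xyz": [0,0,-1.5],"claw": 2},
    {"angular": [0,0,0],"xyz": [0,0,-3],"claw": 2},
    {"angular": [0,0,0],"xyz": [0,0,-4],"claw": 2},
    {"angular": [0,0,0],"xyz": [0,0,-4],"claw": 2},
    {"angular": [0,0,0],"xyz": [0.7,0.6,-3],"claw": 2},
    {"angular": [0,0,0],"xyz": [2,1.5,-1],"claw": 2},
    {"angular": [0,0,0],"xyz": [3,2.2,0],"claw": 2},
    {"angular": [0,0,0],"xyz": [3,2.2,0],"claw": 2},
    {"angular": [0,0,0],"xyz": [3,2.2,0],"claw": 2},
    {"angular": [0,0,0],"xyz": [3,2.2,0],"claw": 2},
    {"angular": [0,0,0],"xyz": [1.8,1.2,0],"claw": 2},
    {"angular": [0,0,0],"xyz": [0.7,0.5,0],"claw": 2},
    {"angular": [0,0,0],"xyz": [0,0,0],"claw": 2},
    {"angular": [0,0,0],"xyz": [0,0,0],"claw": 2}
  ]
}}

```text
t: 12.6
eef_pos: [0.6257, 0.0056, 0.2219]
ee_rot: [-3.141, 0.001, 0.0]
force: [-0.8, 0.2, -1.6]
width: 0.0272
gripper_force: 20.0
```

Run:
```python
from snap import *
f,s=snap('w5');z=s['eef_pos'][2]
print(circ(f,(.6275,.006),.12,(.052,.047),.01),circ(f,s['eef_pos'][:2],z-.0525+.026,(.052,),.01),circ(f,(.617,.152),.105,(.044,.039),.01))
```

```text
12.65 [0.6256 0.0058 0.2222] [-3.141e+00  0.000e+00  1.000e-03] 0.026876630245265473 [-0.33  0.09 -0.98]
(array([0.6275, 0.006 ]), np.float64(430.7), 0.56) (array([0.62664767, 0.00584191]), np.float64(440.6), 0.5) (array([0.617, 0.151]), np.float64(637.7), 0.81)
```

View pics/w5.png

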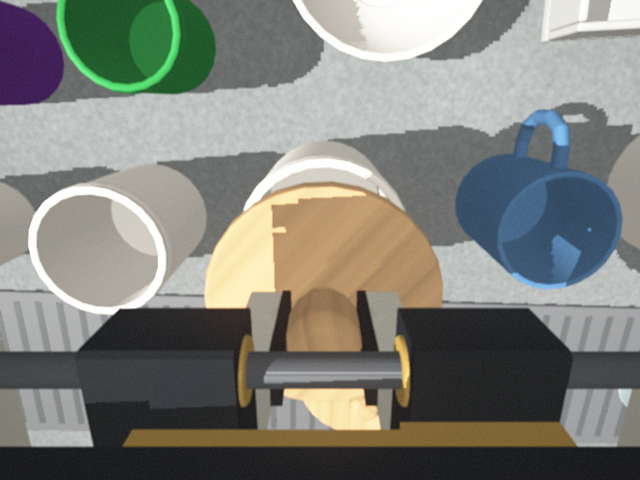

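The sugar rim shows behind the held lid at columns 245–405, and the lid is centred at column 324. The measured offset is under 1 mm.

{"api": "servo_tool", "payload": {
  "targets": [
    {"angular": [0,0,0],"xyz": [0.08,0,1.5],"claw": 2},
    {"angular": [0,0,0],"xyz": [0,0,2],"claw": 2},
    {"angular": [0,0,0],"xyz": [0,0,1],"claw": 2},
    {"angular": [0,0,0],"xyz": [0,0,0.5],"claw": 2},
    {"angular": [0,0,0],"xyz": [0,0,0.5],"claw": 2},
    {"angular": [0,0,0],"xyz": [0,0,0.3],"claw": 2},
    {"angular": [0,0,0],"xyz": [0,0,0.2],"claw": 2},
    {"angular": [0,0,0],"xyz": [0,0,0.1],"claw": 2},
    {"angular": [0,0,0],"xyz": [0,0,0.05],"claw": 2},
    {"angular": [0,0,0],"xyz": [0,0,0],"claw": 2},
    {"angular": [0,0,0],"xyz": [0,0,0],"claw": 2}
  ]
}}

```text
t: 13.75
eef_pos: [0.6274, 0.0052, 0.1607]
ee_rot: [-3.142, -0.0, 0.0]
force: [1.1, 0.1, -1.9]
width: 0.0273
gripper_force: 20.0
```

{"api": "servo_tool", "payload": {
  "targets": [
    {"angular": [0,0,0],"xyz": [0,0,0.1],"claw": 2},
    {"angular": [0,0,0],"xyz": [0,0,0.05],"claw": 2},
    {"angular": [0,0,0],"xyz": [0,0,0.05],"claw": 2},
    {"angular": [0,0,0],"xyz": [0,0,0],"claw": 2}
  ]
}}

```text
t: 14.15
eef_pos: [0.6272, 0.0052, 0.1584]
ee_rot: [3.142, 0.0, 0.0]
force: [-0.3, -0.1, -1.4]
width: 0.0271
gripper_force: 20.0
```

{"api": "servo_tool", "payload": {
  "targets": [
    {"angular": [0,0,0],"xyz": [0,0,0.05],"claw": 2},
    {"angular": [0,0,0],"xyz": [0,0,0.05],"claw": 2},
    {"angular": [0,0,0],"xyz": [0,0,0],"claw": 2}
  ]
}}

```text
t: 14.45
eef_pos: [0.6274, 0.0053, 0.1581]
ee_rot: [3.142, -0.0, 0.001]
force: [-1.4, 0.4, 3.6]
width: 0.0272
gripper_force: 20.0
```

{"api": "servo_tool", "payload": {
  "targets": [
    {"angular": [0,0,0],"xyz": [0,0,0],"claw": 3.2},
    {"angular": [0,0,0],"xyz": [0,0,0],"claw": 4},
    {"angular": [0,0,0],"xyz": [0,0,0],"claw": 6},
    {"angular": [0,0,0],"xyz": [0,0,0],"claw": 6},
    {"angular": [0,0,0],"xyz": [0,0,-1],"claw": 6},
    {"angular": [0,0,0],"xyz": [0,0,-2.5],"claw": 8.5},
    {"angular": [0,0,0],"xyz": [0,0,-2.5],"claw": 8.5},
    {"angular": [0,0,0],"xyz": [-2.8,0.6,0],"claw": 8.5},
    {"angular": [0,0,0],"xyz": [-3.5,0.7,0],"claw": 8.5},
    {"angular": [0,0,0],"xyz": [-3.5,0.7,0],"claw": 8.5},
    {"angular": [0,0,0],"xyz": [-3.5,0.7,0],"claw": 8.5},
    {"angular": [0,0,0],"xyz": [-3.5,0.7,2],"claw": 8.5},
    {"angular": [0,0,0],"xyz": [0,0,3],"claw": 8.5},
    {"angular": [0,0,0],"xyz": [0,0,3],"claw": 8.5},
    {"angular": [0,0,0],"xyz": [0,0,0],"claw": 8.5},
    {"angular": [0,0,0],"xyz": [0,0,0],"claw": 8.5}
  ]
}}

```text
t: 16.05
eef_pos: [0.4598, -0.0288, 0.1385]
ee_rot: [3.141, 0.0, 0.001]
force: [0.5, 0.3, -0.2]
width: 0.0849
gripper_force: 0.0
```

Run:
```python
from snap import *
f,s=snap('w6')
print(circ(f,(.458,-.028),.026,(.06,),.01),circ(f,(.447,-.172),.026,(.044,),.015))
```

```text
16.1 [ 0.4604 -0.0286  0.139 ] [ 3.141e+00 -1.000e-03  1.000e-03] 0.08514720610144844 [ 0.45 -0.03  1.19]
(array([ 0.4565, -0.0305]), np.float64(365.9), 0.69) (array([ 0.4425, -0.1725]), np.float64(245.2), 0.67)
```

{"api": "servo_tool", "payload": {
  "targets": [
    {"angular": [0,0,0],"xyz": [-0.35,0.2,3],"claw": 8.5},
    {"angular": [0,0,0],"xyz": [0,0,3],"claw": 8.5},
    {"angular": [0,0,0],"xyz": [0,0,2.5],"claw": 8.5},
    {"angular": [0,0,0],"xyz": [0,0,0],"claw": 8.5},
    {"angular": [0,0,0],"xyz": [0,0,0],"claw": 5},
    {"angular": [0,0,0],"xyz": [0,0,0],"claw": 3.4},
    {"angular": [0,0,0],"xyz": [0,0,0],"claw": 2.4},
    {"angular": [0,0,0],"xyz": [0,0,0],"claw": 2},
    {"angular": [0,0,0],"xyz": [0,0,0],"claw": 2},
    {"angular": [0,0,0],"xyz": [0,0,0],"claw": 2},
    {"angular": [0,0,0],"xyz": [0,0,0],"claw": 2},
    {"angular": [0,0,0],"xyz": [0,0,0],"claw": 2}
  ],
  "force": 20
}}

```text
t: 17.3
eef_pos: [0.4558, -0.0308, 0.0525]
ee_rot: [3.141, 0.0, 0.0]
force: [0.4, -0.9, 0.8]
width: 0.0269
gripper_force: 20.1
```

{"api": "servo_tool", "payload": {
  "targets": [
    {"angular": [0,0,0],"xyz": [0,0,-0.5],"claw": 2},
    {"angular": [0,0,0],"xyz": [0,0,-1.5],"claw": 2},
    {"angular": [0,0,0],"xyz": [0,0,-3],"claw": 2},
    {"angular": [0,0,0],"xyz": [0,0,-4],"claw": 2},
    {"angular": [0,0,0],"xyz": [0,0,-4],"claw": 2},
    {"angular": [0,0,0],"xyz": [0,0,-4],"claw": 2},
    {"angular": [0,0,0],"xyz": [1,1.5,-2.5],"claw": 2},
    {"angular": [0,0,0],"xyz": [2,2.9,-1],"claw": 2},
    {"angular": [0,0,0],"xyz": [2.4,3.5,0],"claw": 2},
    {"angular": [0,0,0],"xyz": [2.4,3.5,0],"claw": 2},
    {"angular": [0,0,0],"xyz": [2.4,3.5,0],"claw": 2},
    {"angular": [0,0,0],"xyz": [2.4,3.5,0],"claw": 2},
    {"angular": [0,0,0],"xyz": [2.4,3.5,0],"claw": 2},
    {"angular": [0,0,0],"xyz": [2,3,0],"claw": 2},
    {"angular": [0,0,0],"xyz": [1,1.3,0],"claw": 2},
    {"angular": [0,0,0],"xyz": [0,0,0],"claw": 2},
    {"angular": [0,0,0],"xyz": [0,0,0],"claw": 2}
  ]
}}

```text
t: 19.0
eef_pos: [0.6354, -0.2927, 0.2567]
ee_rot: [-3.141, 0.002, -0.0]
force: [0.4, -0.4, -1.2]
width: 0.0269
gripper_force: 20.0
```

Run:
```python
from snap import *
f,s=snap('w7');z=s['eef_pos'][2]
print(circ(f,(.643,-.293),.135,(.06,.055),.012),circ(f,s['eef_pos'][:2],z-.053+.026,(.06,),.01))
```

```text
19.05 [ 0.6354 -0.2923  0.2572] [-3.141e+00  1.000e-03  0.000e+00] 0.026824885769472825 [ 0.32  0.96 -1.32]
(array([ 0.642, -0.295]), np.float64(500.6), 0.56) (array([ 0.63635476, -0.29229604]), np.float64(511.5), 0.5)
```

View pics/w7.png

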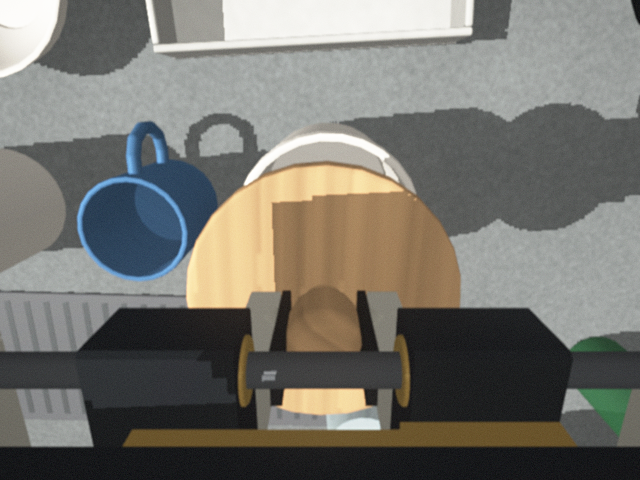

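The flour rim shows behind the held lid at columns 245–413. The correction is +5.7 mm in x and −2.7 mm in y.

{"api": "servo_tool", "payload": {
  "targets": [
    {"angular": [0,0,0],"xyz": [0.58,0.27,1.5],"claw": 2},
    {"angular": [0,0,0],"xyz": [0,0,2.5],"claw": 2},
    {"angular": [0,0,0],"xyz": [0,0,2],"claw": 2},
    {"angular": [0,0,0],"xyz": [0,0,0.7],"claw": 2},
    {"angular": [0,0,0],"xyz": [0,0,0.5],"claw": 2},
    {"angular": [0,0,0],"xyz": [0,0,0.4],"claw": 2},
    {"angular": [0,0,0],"xyz": [0,0,0.3],"claw": 2},
    {"angular": [0,0,0],"xyz": [0,0,0.1],"claw": 2},
    {"angular": [0,0,0],"xyz": [0,0,0],"claw": 2},
    {"angular": [0,0,0],"xyz": [0,0,0],"claw": 2}
  ]
}}

```text
t: 20.05
eef_pos: [0.6419, -0.2955, 0.1781]
ee_rot: [3.141, -0.001, 0.0]
force: [0.1, -0.1, -2.0]
width: 0.027
gripper_force: 20.0
```

{"api": "servo_tool", "payload": {
  "targets": [
    {"angular": [0,0,0],"xyz": [0,0,0.15],"claw": 2},
    {"angular": [0,0,0],"xyz": [0,0,0.1],"claw": 2},
    {"angular": [0,0,0],"xyz": [0,0,0.05],"claw": 2},
    {"angular": [0,0,0],"xyz": [0,0,0.05],"claw": 2},
    {"angular": [0,0,0],"xyz": [0,0,0],"claw": 2}
  ]
}}

```text
t: 20.55
eef_pos: [0.6416, -0.2954, 0.1739]
ee_rot: [-3.142, 0.0, 0.0]
force: [1.5, -0.4, -1.9]
width: 0.0267
gripper_force: 20.0
```

{"api": "servo_tool", "payload": {
  "targets": [
    {"angular": [0,0,0],"xyz": [0,0,0.05],"claw": 2},
    {"angular": [0,0,0],"xyz": [0,0,0.05],"claw": 2},
    {"angular": [0,0,0],"xyz": [0,0,0],"claw": 2}
  ]
}}

```text
t: 20.85
eef_pos: [0.6418, -0.2955, 0.1737]
ee_rot: [3.141, -0.0, 0.001]
force: [-0.8, 0.6, 2.3]
width: 0.0265
gripper_force: 20.0
```

{"api": "servo_tool", "payload": {
  "targets": [
    {"angular": [0,0,0],"xyz": [0,0,0],"claw": 3.2},
    {"angular": [0,0,0],"xyz": [0,0,0],"claw": 4},
    {"angular": [0,0,0],"xyz": [0,0,0],"claw": 6},
    {"angular": [0,0,0],"xyz": [0,0,0],"claw": 6},
    {"angular": [0,0,0],"xyz": [0,0,-1],"claw": 6},
    {"angular": [0,0,0],"xyz": [0,0,-2.5],"claw": 8.5},
    {"angular": [0,0,0],"xyz": [0,0,-2.5],"claw": 8.5},
    {"angular": [0,0,0],"xyz": [-2.3,-1.3,0],"claw": 8.5},
    {"angular": [0,0,0],"xyz": [-3.5,-2.2,0],"claw": 8.5},
    {"angular": [0,0,0],"xyz": [-3.5,-2.2,0],"claw": 8.5},
    {"angular": [0,0,0],"xyz": [-3.5,-2.2,0],"claw": 8.5},
    {"angular": [0,0,0],"xyz": [-3.5,-2.2,0],"claw": 8.5},
    {"angular": [0,0,0],"xyz": [-3.5,-2.2,2.5],"claw": 8.5},
    {"angular": [0,0,0],"xyz": [0,0,3],"claw": 8.5},
    {"angular": [0,0,0],"xyz": [0,0,3],"claw": 8.5},
    {"angular": [0,0,0],"xyz": [0,0,0],"claw": 8.5},
    {"angular": [0,0,0],"xyz": [0,0,0],"claw": 8.5}
  ]
}}

```text
t: 22.55
eef_pos: [0.4442, -0.1727, 0.149]
ee_rot: [3.141, 0.0, 0.001]
force: [1.0, 0.3, 0.7]
width: 0.0851
gripper_force: 0.0
```

Run:
```python
from snap import *
f,s=snap('w8')
print(circ(f,(.443,-.172),.026,(.044,),.01))
```

```text
22.6 [ 0.4448 -0.1728  0.1496] [ 3.141e+00 -1.000e-03  1.000e-03] 0.08487356899339486 [0.14 0.19 0.35]
(array([ 0.4435, -0.173 ]), np.float64(330.3), 0.97)
```

View pics/w8.png

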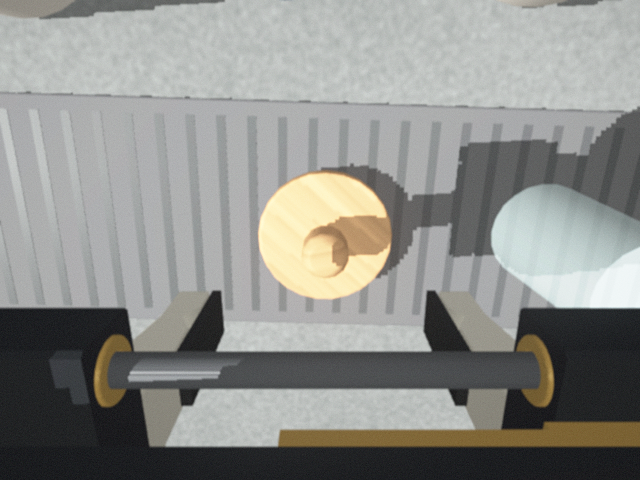

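The coffee lid is centred at (325,236) between the jaws, and the tumbler to the right (from column 490) is clear of the fingers.

{"api": "servo_tool", "payload": {
  "targets": [
    {"angular": [0,0,0],"xyz": [-0.1,0,3],"claw": 8.5},
    {"angular": [0,0,0],"xyz": [0,0,3],"claw": 8.5},
    {"angular": [0,0,0],"xyz": [0,0,2.4],"claw": 8.5},
    {"angular": [0,0,0],"xyz": [0,0,1.1],"claw": 8.5},
    {"angular": [0,0,0],"xyz": [0,0,0],"claw": 8.5},
    {"angular": [0,0,0],"xyz": [0,0,0],"claw": 5},
    {"angular": [0,0,0],"xyz": [0,0,0],"claw": 3.4},
    {"angular": [0,0,0],"xyz": [0,0,0],"claw": 2.4},
    {"angular": [0,0,0],"xyz": [0,0,0],"claw": 2},
    {"angular": [0,0,0],"xyz": [0,0,0],"claw": 2},
    {"angular": [0,0,0],"xyz": [0,0,0],"claw": 2},
    {"angular": [0,0,0],"xyz": [0,0,0],"claw": 2},
    {"angular": [0,0,0],"xyz": [0,0,0],"claw": 2}
  ],
  "force": 20
}}

```text
t: 23.9
eef_pos: [0.4427, -0.1725, 0.0531]
ee_rot: [3.142, 0.0, 0.0]
force: [0.5, 0.3, -0.8]
width: 0.0272
gripper_force: 20.1
```

{"api": "servo_tool", "payload": {
  "targets": [
    {"angular": [0,0,0],"xyz": [0,0,-0.5],"claw": 2},
    {"angular": [0,0,0],"xyz": [0,0,-1.5],"claw": 2},
    {"angular": [0,0,0],"xyz": [0,0,-3],"claw": 2},
    {"angular": [0,0,0],"xyz": [0,0,-4.5],"claw": 2},
    {"angular": [0,0,0],"xyz": [0,0,-4.5],"claw": 2},
    {"angular": [0,0,0],"xyz": [0,0,-4.5],"claw": 2},
    {"angular": [0,0,0],"xyz": [0.5,-1,-3],"claw": 2},
    {"angular": [0,0,0],"xyz": [1.2,-2.2,-1],"claw": 2},
    {"angular": [0,0,0],"xyz": [2.1,-4,0],"claw": 2},
    {"angular": [0,0,0],"xyz": [2.1,-4,0],"claw": 2},
    {"angular": [0,0,0],"xyz": [2.1,-4,0],"claw": 2},
    {"angular": [0,0,0],"xyz": [2.1,-4,0],"claw": 2},
    {"angular": [0,0,0],"xyz": [2.1,-4,0],"claw": 2},
    {"angular": [0,0,0],"xyz": [2.1,-4,0],"claw": 2},
    {"angular": [0,0,0],"xyz": [1.8,-3,0],"claw": 2},
    {"angular": [0,0,0],"xyz": [1.3,-2.2,0],"claw": 2},
    {"angular": [0,0,0],"xyz": [0,0,1.5],"claw": 2},
    {"angular": [0,0,0],"xyz": [0,0,1.5],"claw": 2},
    {"angular": [0,0,0],"xyz": [0,0,0],"claw": 2},
    {"angular": [0,0,0],"xyz": [0,0,0],"claw": 2}
  ]
}}

```text
t: 25.9
eef_pos: [0.6165, 0.1514, 0.2483]
ee_rot: [3.141, 0.0, 0.0]
force: [-0.2, 1.1, -0.1]
width: 0.0269
gripper_force: 20.0
```

Run:
```python
from snap import *
f,s=snap('w9');z=s['eef_pos'][2]
print(circ(f,(.617,.1515),.105,(.044,.039),.012),circ(f,s['eef_pos'][:2],z-.053+.026,(.044,),.01))
```

```text
25.95 [0.6168 0.1514 0.2489] [ 3.142e+00 -1.000e-03  0.000e+00] 0.027219233312253947 [-0.33  0.78 -0.66]
(array([0.6165, 0.1515]), np.float64(355.8), 0.67) (array([0.61678108, 0.1514282 ]), np.float64(390.1), 0.5)
```

View pics/w9.png

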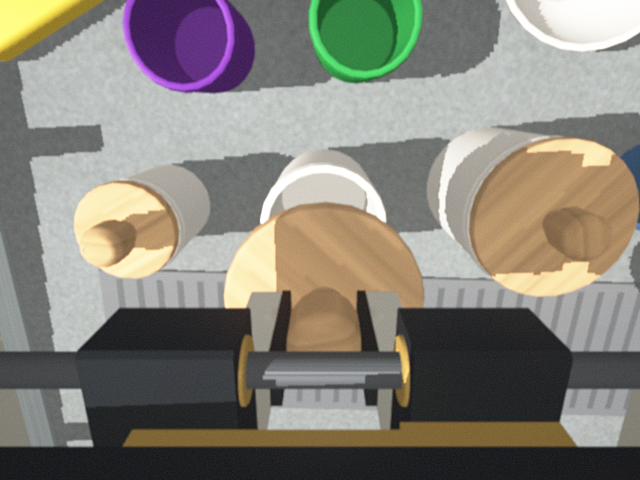

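The coffee lid is aligned over its rim (columns 262–385, lid centre about 324). The tea and sugar lids are seated on either side. I'll go down from 0.2485 to about 0.144.

{"api": "servo_tool", "payload": {
  "targets": [
    {"angular": [0,0,0],"xyz": [0,0,2],"claw": 2},
    {"angular": [0,0,0],"xyz": [0,0,3],"claw": 2},
    {"angular": [0,0,0],"xyz": [0,0,2.5],"claw": 2},
    {"angular": [0,0,0],"xyz": [0,0,1],"claw": 2},
    {"angular": [0,0,0],"xyz": [0,0,0.5],"claw": 2},
    {"angular": [0,0,0],"xyz": [0,0,0.5],"claw": 2},
    {"angular": [0,0,0],"xyz": [0,0,0.4],"claw": 2},
    {"angular": [0,0,0],"xyz": [0,0,0.2],"claw": 2},
    {"angular": [0,0,0],"xyz": [0,0,0],"claw": 2},
    {"angular": [0,0,0],"xyz": [0,0,0],"claw": 2}
  ]
}}

```text
t: 26.95
eef_pos: [0.6167, 0.1517, 0.1475]
ee_rot: [-3.141, -0.001, 0.0]
force: [-0.2, -0.5, -1.1]
width: 0.0271
gripper_force: 20.0
```

{"api": "servo_tool", "payload": {
  "targets": [
    {"angular": [0,0,0],"xyz": [0,0,0.15],"claw": 2},
    {"angular": [0,0,0],"xyz": [0,0,0.1],"claw": 2},
    {"angular": [0,0,0],"xyz": [0,0,0.05],"claw": 2},
    {"angular": [0,0,0],"xyz": [0,0,0],"claw": 2}
  ]
}}

```text
t: 27.35
eef_pos: [0.6166, 0.1515, 0.1441]
ee_rot: [3.142, -0.0, 0.0]
force: [0.1, -0.9, 0.0]
width: 0.0271
gripper_force: 20.0
```

{"api": "servo_tool", "payload": {
  "targets": [
    {"angular": [0,0,0],"xyz": [0,0,0.05],"claw": 2},
    {"angular": [0,0,0],"xyz": [0,0,0.05],"claw": 2},
    {"angular": [0,0,0],"xyz": [0,0,0],"claw": 2}
  ]
}}

```text
t: 27.65
eef_pos: [0.6167, 0.1515, 0.1439]
ee_rot: [-3.142, -0.001, 0.001]
force: [-2.7, -0.9, 6.6]
width: 0.0272
gripper_force: 20.0
```

Contact. I'll release the lid and retreat.

{"api": "servo_tool", "payload": {
  "targets": [
    {"angular": [0,0,0],"xyz": [0,0,0],"claw": 3.2},
    {"angular": [0,0,0],"xyz": [0,0,0],"claw": 4},
    {"angular": [0,0,0],"xyz": [0,0,0],"claw": 6},
    {"angular": [0,0,0],"xyz": [0,0,0],"claw": 6},
    {"angular": [0,0,0],"xyz": [0,0,-1],"claw": 6},
    {"angular": [0,0,0],"xyz": [0,0,-3],"claw": 8.5},
    {"angular": [0,0,0],"xyz": [0,0,-4],"claw": 8.5},
    {"angular": [0,0,0],"xyz": [0,0,-4],"claw": 8.5},
    {"angular": [0,0,0],"xyz": [-3,0,-3],"claw": 8.5},
    {"angular": [0,0,0],"xyz": [-4,0,-2],"claw": 8.5},
    {"angular": [0,0,0],"xyz": [-4,0,0],"claw": 8.5},
    {"angular": [0,0,0],"xyz": [-4,0,0],"claw": 8.5},
    {"angular": [0,0,0],"xyz": [0,0,0],"claw": 8.5},
    {"angular": [0,0,0],"xyz": [0,0,0],"claw": 8.5}
  ]
}}

```text
t: 29.05
eef_pos: [0.4662, 0.1516, 0.3147]
ee_rot: [-3.14, -0.002, 0.002]
force: [0.7, 0.6, -0.2]
width: 0.0851
gripper_force: 0.0
```

Run:
```python
from station import viewer
from h import *
f=viewer.grab_frame('side');cv2.imwrite('pics/s2.png',cv2.resize(f['color'][130:430,180:580],None,fx=2,fy=2,interpolation=cv2.INTER_CUBIC))
f=viewer.grab_frame('scene');cv2.imwrite('pics/s3.png',cv2.resize(f['color'][170:420,80:500],None,fx=1.9,fy=1.9,interpolation=cv2.INTER_CUBIC))
```

```text
(no output)
```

View pics/s2.png

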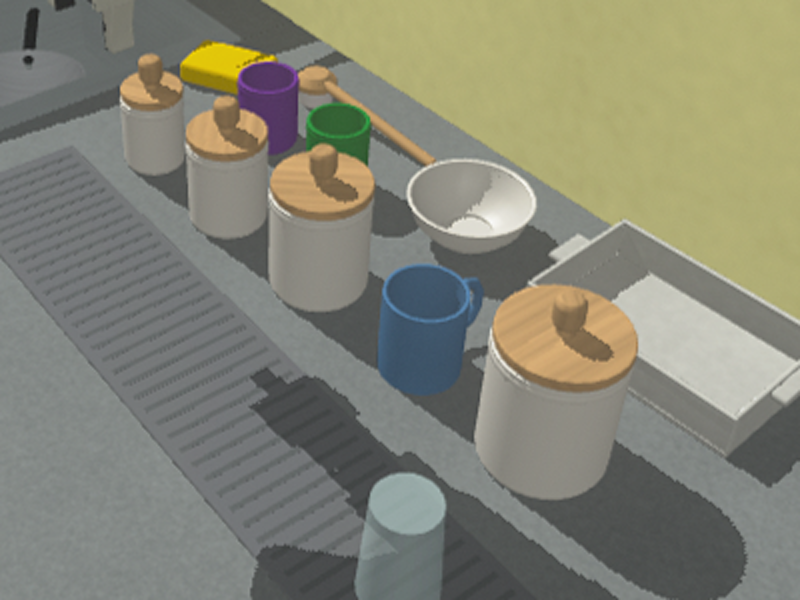

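View pics/s3.png

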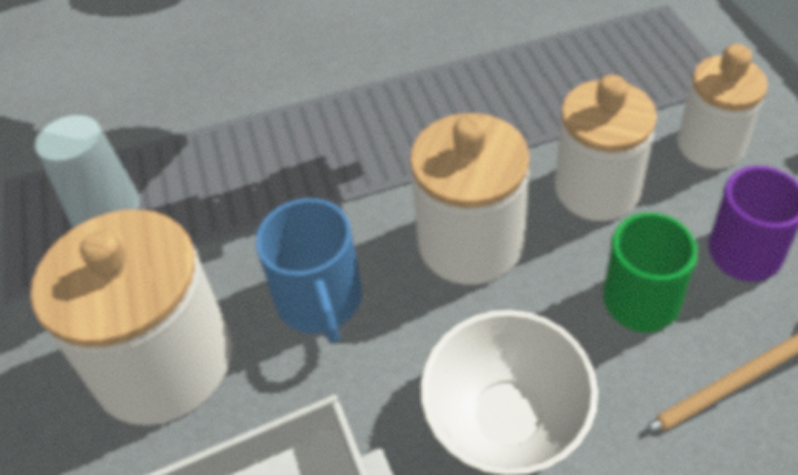

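All four lids sit flush and level on their own canisters, and the tumbler and mug haven't moved. I'm handing the job in.

```bash
python3 -c "
from station import order
print(order.job_done())"
```

```text
the job is handed in; nothing more can be done
None
```

All four lids are on their own canisters, and in the last pictures they look fully seated and level with the mug and glass unmoved; the job was handed in at about 29 s of robot time.

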